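Stamp a cover on the hand marking press

ROBOT

A 7-joint arm with a two-finger parallel gripper is mounted at the origin on the work surface; the furniture and walls round the work are solid. World frame = base frame: x ahead of the robot, y to its left, z up, the work surface at z = 0. Lengths are in mm, angles in rad, forces in N, time in s.
With the tool pointing down it reaches from about 400 to 875 mm from the base axis. Payload 4.4 kg.
Tool frame: the origin (TCP) lies at the very end of the fingers, on their centre line; the grasp point (between the pads) lies ctrl.grip_depth behind it (ctrl.grip_depth is the distance from the TCP to the grasp point, in mm); y points along the fingers, x is the direction in which the jaws open and shut, and the axes are right-handed (so a half turn about y gives the same grasp; the last joint's range is limited). The gripper opens to 85 mm and grips with 20 to 120 N. Pads are 22 mm wide; open, the fingers measure 114 mm over their backs; the gripper's body (76 mm by 85 mm) begins 54 mm behind the grasp point. The pads swing forward as they close: fully open they stand 13 mm farther back than shut.
Start: joints at [-1.187, 0.628, 0.038, 1.517, -0.027, 0.996, -0.02], TCP at [282.59, 585.372, 231.313] pointing down, gripper open.
Joint ranges: [-3.06, 3.06], [-0.37, 2.12], [-1.25, 1.32], [0.18, 2.47], [-1.1, 4.24], [0.23, 1.98], [-2.94, 2.94]. Speed limits (rad/s): [2.57, 2.57, 3.14, 3.14, 3.14, 3.14, 3.14].

INTERFACE

Orientations are given as [roll, pitch, yaw] about the fixed x, y, z axes, in that order (R = Rz(yaw) Ry(pitch) Rx(roll)).
In Python, from cell import ctrl gives the robot as it stands.
- The arm moves only by the tool apply_moves, never from a script. Its argument "motion" is a list of rows, each a list of 5 numbers: the shift along the tool's x, y, z in cm, then the turn about the tool's y in rad, then the finger opening in cm, from 0 to 8.54. In form: [[tx, ty, tz, roll, hand], ...]. A call has 1 to 20 rows; each row is the pose to reach, as a shift and turn from the pose commanded when the call began, along the tool's axes at that moment; what a row does not reach only later rows make up. A row lasts 1/8 s, in which the tool goes at most 62.5 mm and 10.7 degrees, less where a joint would pass 70% of its speed; a pose out of reach is approached as far as the arm can. A call with a gripper value outside its range is refused whole. The fingers move at their own pace and stop on an object; the grip force is fixed at half the most. Time passes only in rows, so rows that repeat a pose let the fingers close. It gives the time, the measured TCP pose, the force and the opening at its end, in the units of the state.
- ctrl.read_state(): the state, without advancing time (a new reading comes with each control period).
- ctrl.get_image(name): name is "side" or "top" or "wrist"; returns a dict with "image" (480x640x3 uint8, red, green, blue), "vfov" (degrees; the focal length in pixels is half the picture's height over the tangent of half this angle, whatever the lens; pixels are square), "cx", "cy" (the principal point, pixels), "extrinsics" (4x4, takes a point from world to camera coordinates); the wrist camera has in their place "tool_from_camera" (4x4, takes a point from camera to tool coordinates, whose origin is the TCP and whose axes are the tool frame's). Camera axes: x right, y up, looking along -z (the intrinsics and any distortion apply to the point x, -y, -z); pixel columns grow to the right and rows downward; lengths in mm; the calibration is good to about 2 mm. A picture is of the moment at which its call begins: read the wrist's pose just before it. There is no depth.
- ctrl.finish_job(): hands the job in, once; it reports no verdict.
Trained networks look in a picture, given as the dict that the camera call returned (one of the last four; its "shot" number tells which), for a name from the list of things; names that differ only in an ending like _2 or _b are one class to them, and where a whole thing is asked for, a point or a joint stands for the part that bears it (a point fixed in the world has none). Each returns a list of dicts, best first, with "confidence" (0 to 1); they miss things now and then, are a little off and sometimes report something else, mostly with a low value. They report only what shows in the picture. A call takes as long as a camera call.
- ctrl.search_frame(picture, query): "location" ([x, y, z] in mm, in world coordinates, good to about 4 mm: the middle of the surface that is visible of it).
- ctrl.mark_of(picture, query): "location" ([x, y, z] in mm, in world coordinates, good to about 4 mm: a listed point, or the origin of a listed thing).
The state is a dict: "clock": time; "qpos": joint angles; "qd": joint speeds; "tau": joint torques, N m; "eef_pos": TCP position; "tool_rot": TCP orientation; "force": force on the tool from outside, world axes, zero at the start; "torque": the same for the moment, N m; "width": finger opening in mm.
Only numpy, scipy, OpenCV 4.12 (cv2) and the standard library are available. Lean on these libraries where they do the work, as an engineer would, in place of code of your own. Each camera call takes 0.05 s, during which the arm holds its last target.

TASK

Stamp the turned aluminium cover on the hand marking press: set the cover, boss up, flat between the four locating pins of the press's shuttle, slide the shuttle in under the ram until it meets its end stop, then push the red palm head right down to its stop, hold it down for about a second and let it spring back up. Leave the cover in place with the shuttle fully in, and leave the bottle, the black housing and the screwdriver on the bench where they are.

Things in the scene. Friction and masses are not known exactly. Their poses are not given: they have to be found in the camera images.
- cover_mid (a point): Centre of the loose turned aluminium cover, half-way up (17 mm above its underside), z up. Round: a flange 112 mm in diameter and 6 mm thick at the bottom, on it a solid boss 56 mm in diameter; 34 mm high in all (28 mm of boss to grip). 0.15 to 0.31 kg. It starts boss up on the bench. Its turn about z does not matter.
- nest (a point): Centre of the cover's place, on the flat top face of the press's dark steel shuttle (44 mm above the bench; a seated cover's centre is 17 mm above this). +x is the way the shuttle slides in. Four upright 10 mm steel pins, 17 mm high (upper 8 mm conical), stand round it at +-45 and +-135 degrees, axes 63 mm from the centre: the flange fits flat between them with 2 mm play. Moves with the shuttle.
- shuttle (a joint): How far the shuttle has been slid in under the ram, m: 0 is drawn out to the front, 0.130 is fully in against the end stop. Stiff slide (about 2.5 N of friction, no spring): stays where it is left.
- shuttle_knob (a point): Point on the axis of the black upright knob at the front of the shuttle, to push or grip. Its head is round, 26 mm in diameter, from 23 to 50 mm above the shuttle plate's face, on a thinner neck; this point lies 36 mm above the plate (80 mm above the bench) and 85 mm before the nest's centre (on the nest's -x side). It moves with the shuttle; same axes as the nest.
- palm_head (a point): Top centre of the red mushroom-shaped palm head, 55 mm in diameter (flat top 34 mm), 243 mm above the bench when up; it goes straight down 25 mm to a hard stop. Same axes as the nest; the nest comes below it when the shuttle is fully in. Behind it (+x 82 to 128 mm) stands a column 80 mm wide, 172 mm high, with an overarm 52 mm wide, 129 to 164 mm above the bench, reaching 26 mm before its axis.
- plunger (a joint): How far the palm head is pressed down, m: 0 up, 0.025 at its hard stop. A spring returns it: about 4 N to start it, 11 N at the stop on an empty press, about 17 N at the stop with a cover under the stamp pad.
- stamp_pad (a joint): How far the sprung stamp pad (46 mm round, at the foot of the plunger's rod) is pushed back into its holder, m: 0 free, about 0.006 with the palm head at its stop on a seated cover. With the palm head up the pad's face is 97 mm above the bench, 19 mm over a seated cover.
- bottle_mid (a point): Middle of a clear bottle with a blue cap, 62 mm in diameter and 198 mm high, standing on the bench; this point is 95 mm above its foot. To be left alone.
- housing_mid (a point): Middle of a round open black housing, 141 mm in diameter and 33 mm high, lying on the bench; 16 mm above its underside. To be left alone.
- driver_mid (a point): Middle of a screwdriver with black and blue handle, 163 mm long, 31 mm high, lying on the bench; its length is y of this frame. To be left alone.

How it is judged (in metres and radians):
On the way, in this order (a step that is already met when the one before it is completed fails the run):
1. the cover lies flat between the pins of the shuttle, the shuttle still drawn out (horizontal distance between cover_mid and nest below 0.005 m and z of cover_mid in the frame of nest between 0.014 and 0.02 m and angle between cover_mid's own z axis and vertical below 0.04 rad and value of joint shuttle below 0.06 m), for 0.2 s.
2. the shuttle is fully in with the cover still seated and the palm head up (horizontal distance between cover_mid and nest below 0.005 m and z of cover_mid in the frame of nest between 0.014 and 0.02 m and angle between cover_mid's own z axis and vertical below 0.04 rad and value of joint shuttle above 0.126 m and value of joint plunger below 0.004 m), for 0.2 s.
3. the palm head is held down at its stop with the stamp pad pressed on the seated cover (horizontal distance between cover_mid and nest below 0.005 m and z of cover_mid in the frame of nest between 0.014 and 0.02 m and angle between cover_mid's own z axis and vertical below 0.04 rad and value of joint shuttle above 0.126 m and value of joint plunger above 0.0235 m and value of joint stamp_pad above 0.003 m), for 0.5 s.
At the end, for the whole second after the job is handed in: The cover lies flat (centre within 5 mm of the nest's, tilt under 0.04 rad) between the pins of the shuttle, the shuttle is fully in (within 4 mm of its end stop), and the palm head, having been held at its stop (within 1.5 mm, for half a second) on the cover, is back up (within 2 mm) (horizontal distance between cover_mid and nest below 0.005 m and z of cover_mid in the frame of nest between 0.014 and 0.02 m and angle between cover_mid's own z axis and vertical below 0.04 rad and value of joint shuttle above 0.126 m and value of joint plunger below 0.002 m); the robot touches nothing.
It fails at once if the bottle, the black housing or the screwdriver is moved more than 30 mm (distance of any of bottle_mid, housing_mid, driver_mid from where it was at the start of the episode above 0.03 m).
It also fails if it takes over 72 s, if anything falls off the work surface, if the arm or the gripper's body presses on something with over 40 N, if the wrist force passes 120 N, or if a joint passes its speed limit or range.

## Working session

There is one attempt and no reset: what is moved stays moved. The work goes in short steps, Python scripts to look and compute and a tool call to move; the robot and the scene stay as the last step left them, time stands still between calls to the robot, and variables do not carry over. Pictures are saved under pics/ and viewed, and the job is handed in when it is done.

Besides the shell and the picture viewer there is one more tool, called after "Request:" in YAML: its name, and indented under it one key for each argument. apply_moves: Moves the arm, as the interface text tells. Its arguments: {"type":"object","properties":{"motion":{"type":"array","items":{"type":"array","items":{"type":"number"}}}},"required":["motion"]}

```bash
ls; mkdir -p pics; python3 - <<'E'
from cell import ctrl
import cv2,numpy as np
s=ctrl.read_state();print(s, ctrl.grip_depth)
for n in ["side","top","wrist"]:
    p=ctrl.get_image(n)
    cv2.imwrite(f"pics/{n}0.png",p["image"][:,:,::-1])
    print(n,{k:(np.round(v,3).tolist() if k!="image" else 0) for k,v in p.items()})
    for q in ["cover_mid","nest","shuttle_knob","palm_head","bottle_mid","housing_mid","driver_mid"]:
        print(q,[(np.round(d["location"],1).tolist(),round(d["confidence"],2)) for d in ctrl.mark_of(p,q)[:2]])
print(ctrl.read_state()["clock"])
E
```

```text
pics
{'clock': 0.0, 'qpos': array([-1.18681546,  0.62936777,  0.03847992,  1.51837795, -0.02699765,
        0.99629909, -0.019967  ]), 'qd': array([-0.00097228, -0.00047122,  0.00060674, -0.00230386, -0.00032713,
        0.00169756, -0.00037633]), 'tau': array([ 4.62803018e-04, -5.63410699e+01,  1.22599114e+00, -1.93440807e+01,
        1.09496748e-02,  1.05620432e-02,  9.18709333e-06]), 'eef_pos': array([282.31915645, 584.78496363, 230.37258515]), 'tool_rot': array([-1.57084747,  0.00193243,  1.12101875]), 'force': array([-0.08890148,  0.41805958,  0.3279047 ]), 'torque': array([ 0.0005715 , -0.00633777, -0.00719675]), 'width': 85.3514602933135} 18.700000000000003
side {'image': 0, 'vfov': 42.248, 'cx': 307.35, 'cy': 246.805, 'extrinsics': [[-1.0, 0.002, -0.01, 509.841], [-0.009, -0.689, 0.724, -52.361], [-0.005, 0.724, 0.689, -1830.971], [0.0, 0.0, 0.0, 1.0]], 'shot': 1}
cover_mid [([443.7, 173.1, 14.4], 0.77)]
nest [([506.2, -184.7, 44.9], 0.72)]
shuttle_knob [([452.8, -113.9, 79.2], 0.94)]
palm_head [([587.8, -281.4, 243.7], 0.85)]
bottle_mid [([606.0, 179.3, 97.4], 0.75)]
housing
[... 308 characters left out ...]
 175.0, 13.4], 0.72), ([589.4, -279.3, 245.1], 0.52)]
nest [([512.1, -183.8, 46.0], 0.67), ([444.7, 175.6, 16.2], 0.49)]
shuttle_knob [([453.2, -119.3, 82.0], 0.8), ([529.9, 399.5, 18.2], 0.64)]
palm_head [([589.8, -278.6, 246.4], 0.71)]
bottle_mid []
housing_mid [([527.7, 399.4, 16.9], 0.75)]
driver_mid [([415.2, 379.5, 16.1], 0.77)]
wrist {'image': 0, 'vfov': 58.506, 'cx': 319.805, 'cy': 242.424, 'tool_from_camera': [[1.0, 0.001, 0.0, -0.144], [0.0, 0.325, -0.946, -141.781], [-0.001, 0.946, 0.325, 83.956], [0.0, 0.0, 0.0, 1.0]], 'shot': 3}
cover_mid []
nest []
shuttle_knob []
palm_head []
bottle_mid []
housing_mid [([529.2, 395.0, 17.3], 0.72)]
driver_mid [([410.5, 380.2, 15.3], 0.87)]
1.2
```

View images.

View pics/side0.png

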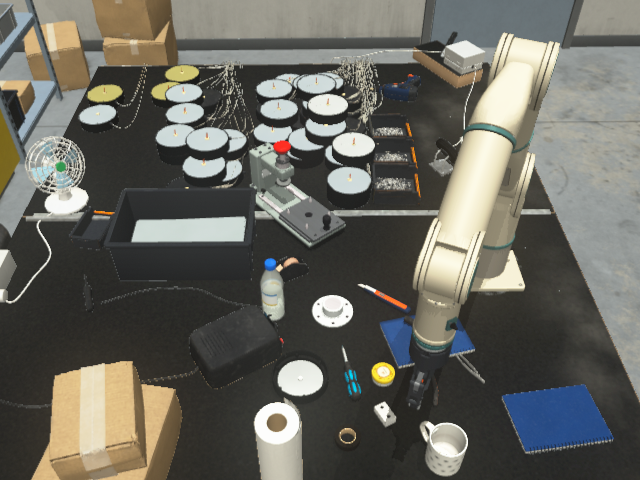

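View pics/top0.png

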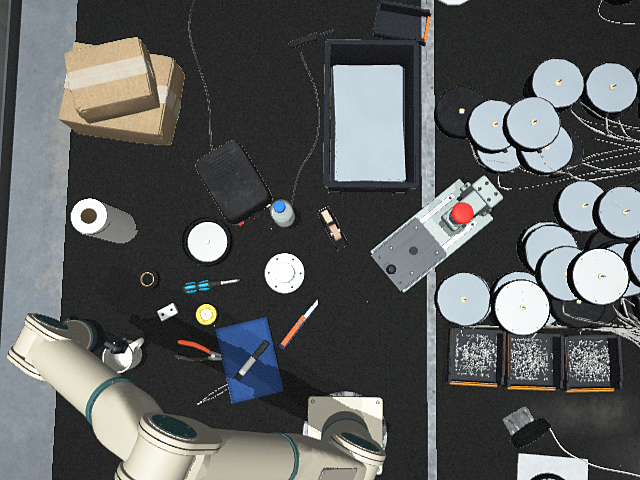

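View pics/wrist0.png

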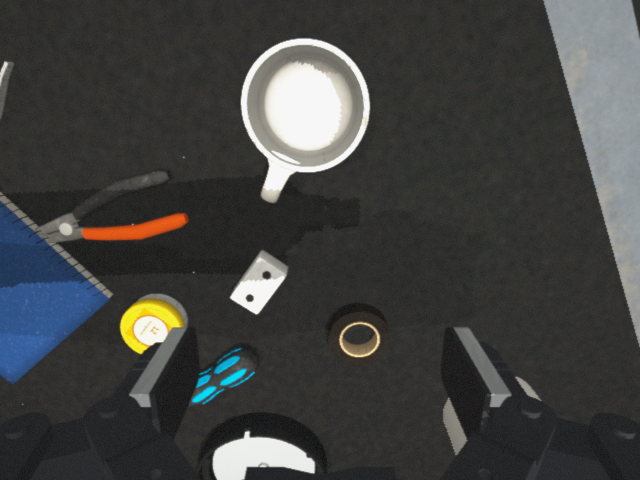

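Request:
apply_moves:
  motion:
    - [-3,0.8,-3.3,0.04,8.5]
    - [-7.5,2,-8.1,0.11,8.5]
    - [-12,3.2,-13,0.18,8.5]
    - [-16.5,4.5,-17.9,0.25,8.5]
    - [-21,5.7,-22.8,0.32,8.5]
    - [-25.5,6.9,-27.6,0.38,8.5]
    - [-28.5,7.8,-30.9,0.43,8.5]
    - [-30,8.1,-32.5,0.43,8.5]
    - [-30,8.1,-32.5,0.43,8.5]
    - [-30,8.1,-32.5,0.43,8.5]

```text
clock: 2.45
eef_pos: [444.8, 175.1, 150.5]
tool_rot: [-1.57, -0.001, 0.692]
force: [-0.1, 0.3, -0.1]
width: 85.0
```

```bash
cat > h.py <<'E'
from cell import ctrl
import cv2,numpy as np
from scipy.spatial.transform import Rotation as Ro
def wcam(p,s):
    T=np.eye(4);T[:3,:3]=Ro.from_euler('xyz',s["tool_rot"]).as_matrix();T[:3,3]=s["eef_pos"]
    return T@p["tool_from_camera"]   # world_from_cam
def cw(p,s=None):
    return wcam(p,s) if "tool_from_camera" in p else np.linalg.inv(p["extrinsics"])
def f(p): return 240/np.tan(np.radians(p["vfov"])/2)
def px2plane(p,s,u,v,z):
    W=cw(p,s); d=np.array([(u-p["cx"])/f(p),-(v-p["cy"])/f(p),-1]); d=W[:3,:3]@d; o=W[:3,3]
    return o+d*(z-o[2])/d[2]
def proj(p,s,X):
    c=np.linalg.inv(cw(p,s))@np.append(X,1); return p["cx"]+f(p)*c[0]/-c[2], p["cy"]-f(p)*c[1]/-c[2]
def shot(n,name):
    s=ctrl.read_state(); p=ctrl.get_image(n); cv2.imwrite(f"pics/{name}.png",p["image"][:,:,::-1]); return p,s
def totool(s,d): return Ro.from_euler('xyz',s["tool_rot"]).as_matrix().T@np.array(d)/10
import pickle
def keep(p,s,name): pickle.dump((dict(p),s),open(name+".pkl","wb"))
E
python3 - <<'E'
from h import *
p,s=shot("wrist","w1");print(s["clock"],s["eef_pos"],s["tool_rot"],s["width"])
keep(p,s,"w1")
print(ctrl.mark_of(p,"cover_mid"))
E
```

```text
2.45 [444.75599717 175.05531926 150.47365833] [-1.57013594e+00 -8.12897270e-04  6.91951129e-01] 84.97943559432174
[{'location': [444.1, 173.3, 14.7], 'confidence': 0.93}]
```

View pics/w1.png

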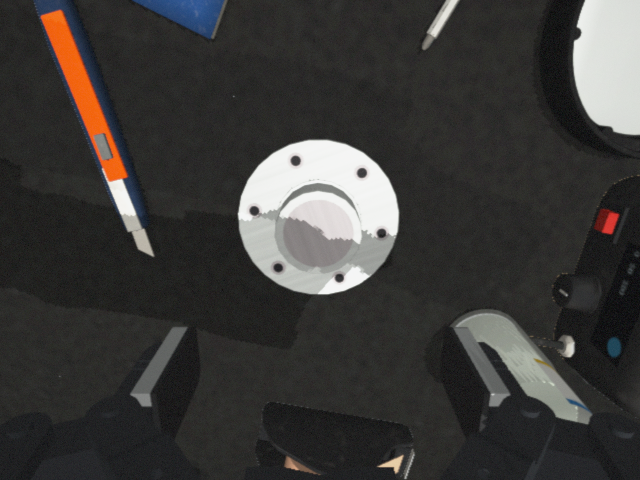

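```bash
python3 - <<'E'
from h import *
from scipy.optimize import least_squares
p,s=pickle.load(open("w1.pkl","rb"))
g=cv2.cvtColor(p["image"],cv2.COLOR_RGB2GRAY)
m=((g>85)*255).astype(np.uint8); m[:125]=0;m[310:]=0;m[:,:225]=0;m[:,415:]=0
m=cv2.morphologyEx(m,cv2.MORPH_CLOSE,np.ones((9,9)))
c=max(cv2.findContours(m,cv2.RETR_EXTERNAL,cv2.CHAIN_APPROX_NONE)[0],key=cv2.contourArea)
h=cv2.convexHull(c)[:,0,:].astype(float); c=c[:,0,:].astype(float)
print(cv2.boundingRect(c.astype(np.int32)))
def r(q):
    P=np.array([px2plane(p,s,u,v,q[2]) for u,v in c]); return np.hypot(P[:,0]-q[0],P[:,1]-q[1])-56
q=least_squares(r,[444,174,5],loss="soft_l1").x; print(q, np.std(r(q)))
for z in (3,6):
    q2=least_squares(lambda a:r([a[0],a[1],z]),[444,174],loss="soft_l1").x;print(z,q2)
print(proj(p,s,[q2[0],q2[1],34]))
E
```

```text
(237, 139, 163, 156)
[443.26617627 174.75836465   4.17622482] 0.2533765936914772
3 [443.4627914  174.50966875]
6 [442.96030918 175.14474106]
(np.float64(318.0215536663289), np.float64(233.50577797826202))
```

Request:
apply_moves:
  motion:
    - [-0.1,3,0.1,0,8.5]
    - [-0.1,7,0.1,0,8.5]
    - [-0.1,11,0.1,0,8.5]
    - [-0.1,13,0.1,0,8.5]
    - [-0.1,14,0.1,0,8.5]
    - [-0.1,14.1,0.1,0,8.5]
    - [-0.1,14.1,0.1,0,5]
    - [-0.1,14.1,0.1,0,5]
    - [-0.1,14.1,0.1,0,5]
    - [-0.1,14.1,0.1,0,5]
    - [-0.1,14.1,0.1,0,5]
    - [-0.1,14.1,0.1,0,5]

```text
clock: 4.05
eef_pos: [443.3, 175.1, 10.0]
tool_rot: [-1.57, -0.001, 0.692]
force: [-0.9, 1.6, 6.1]
width: 54.3
```

Request:
apply_moves:
  motion:
    - [0,-0.5,0,0,5]
    - [0,-2,0,0,5]
    - [0,-6,0,0,5]
    - [0,-11,0,0,5]
    - [0,-16,0,0,5]
    - [-2,-19,-2,0,5]
    - [-6,-19,-5.4,0,5]
    - [-10,-19,-9,0,5]
    - [-14,-19,-12.6,0,5]
    - [-18,-19,-16.2,0,5]
    - [-22,-19,-19.8,0,5]
    - [-26,-19,-23.4,0,5]
    - [-30,-19,-27.2,0,5]
    - [-33,-19,-30,0,5]
    - [-34.8,-19,-31.6,0,5]
    - [-34.8,-19,-31.6,0,5]
    - [-34.8,-19,-31.6,0,5]

```text
clock: 6.18
eef_pos: [376.4, -290.0, 199.5]
tool_rot: [-1.57, -0.001, 0.691]
force: [0.4, 0.3, -0.9]
width: 54.2
```

```bash
python3 - <<'E'
from h import *
p,s=shot("wrist","w2");print(s["clock"],s["eef_pos"],s["tool_rot"],s["width"],s["force"])
keep(p,s,"w2")
for q in ["nest","shuttle_knob","palm_head"]: print(q,ctrl.mark_of(p,q)[:1])
p,s=shot("top","t2");keep(p,s,"t2")
p,s=shot("side","s2");keep(p,s,"s2")
E
```

```text
6.175 [ 376.43168779 -290.04219579  199.50364679] [-1.56969760e+00 -6.02133667e-04  6.91487636e-01] 54.22980541346381 [ 0.42264658  0.33916583 -0.91158543]
nest [{'location': [505.0, -185.8, 44.8], 'confidence': 0.66}]
shuttle_knob [{'location': [454.0, -119.6, 76.6], 'confidence': 0.61}]
palm_head []
```

View pics/w2.png

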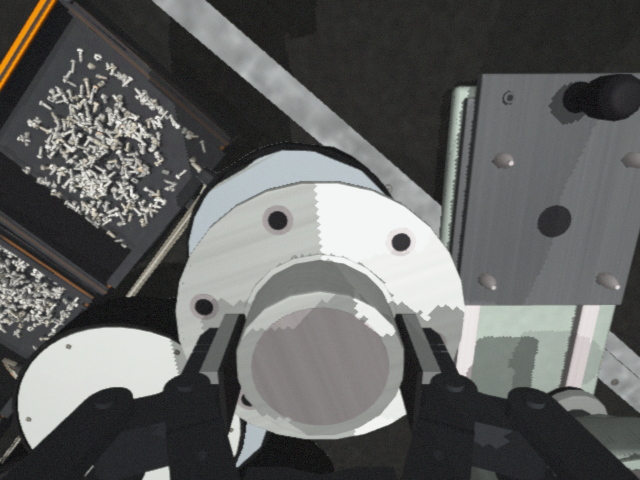

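View pics/s2.png

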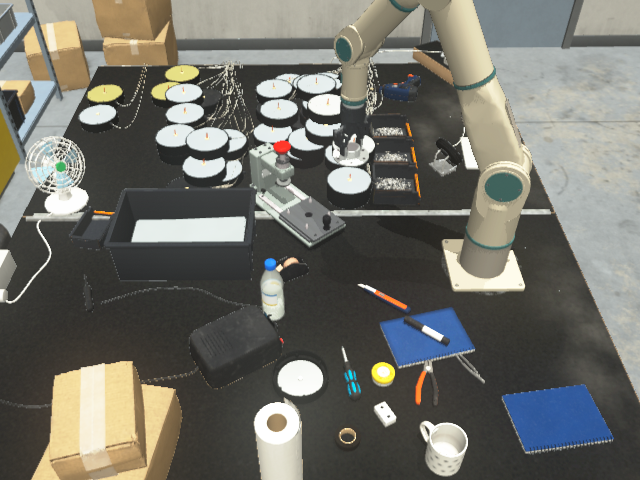

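```bash
python3 - <<'E'
from h import *
p,s=pickle.load(open("w2.pkl","rb"))
print(px2plane(p,s,554,221,44))
im=p["image"][50:330,440:640,::-1]; cv2.imwrite("pics/w2z.png",cv2.resize(im,None,fx=2.1,fy=2.1,interpolation=cv2.INTER_CUBIC))
p,s=pickle.load(open("t2.pkl","rb"))
im=p["image"][170:310,360:510,::-1]; cv2.imwrite("pics/t2z.png",cv2.resize(im,None,fx=4,fy=4,interpolation=cv2.INTER_CUBIC))
E
```

```text
[ 507.61587889 -183.91095952   44.        ]
```

View pics/w2z.png

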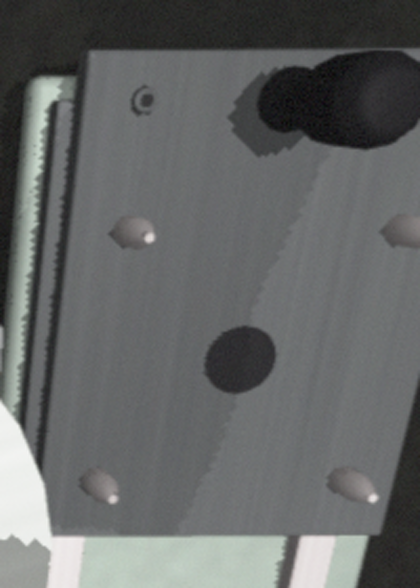

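View pics/t2z.png

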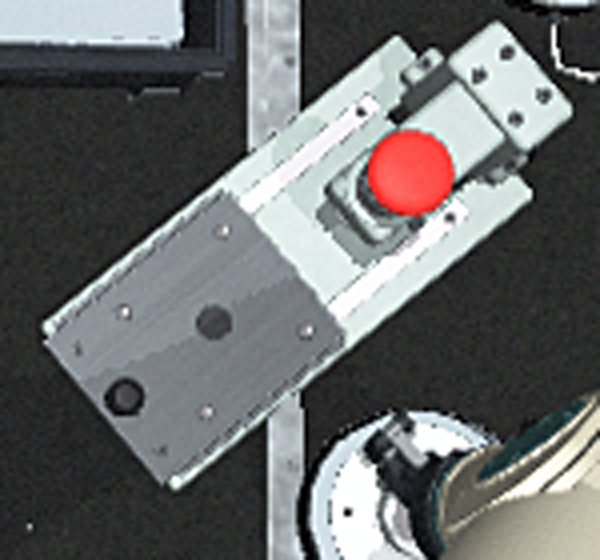

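```bash
python3 - <<'E'
from h import *
from scipy.optimize import least_squares
W=pickle.load(open("w2.pkl","rb"));T=pickle.load(open("t2.pkl","rb"))
k=2.1
uz=lambda u,v,k,a,b:((u+.5)/k-.5+a,(v+.5)/k-.5+b)
w=[uz(149,237,k,440,50),uz(113,498,k,440,50),uz(372,497,k,440,50)]
t=[uz(223,230,4,360,170),uz(307,331,4,360,170),uz(208,412,4,360,170),uz(125,313,4,360,170)]
wp=np.array([px2plane(*W,*a,61) for a in w]);tp=np.array([px2plane(*T,*a,61) for a in t])
print(wp,"\n",tp)
# angles: nest frame: front(-x) ; wrist pts: (-x, -y side?) 
ang_t=[45,-45,-135,135] # + sign by geometry: +y nest = left of +x
ang_w=[-135,-45,45]
def r(q,pts,ang):
    a=np.radians(np.array(ang))+q[2]
    return (pts[:,:2]-q[:2]-63*np.c_[np.cos(a),np.sin(a)]).ravel()
for pts,a in((wp,ang_w),(tp,ang_t)):
    q=least_squares(r,[507,-182,-.88],args=(pts,a));print(q.x,q.fun.round(1))
# height: triangulate from wrist+top for 3 common
def tri(obs):
    A=[];b=[]
    for P,(u,v) in obs:
        o=px2plane(*P,u,v,0);d=px2plane(*P,u,v,100)-o;d/=np.linalg.norm(d);M=np.eye(3)-np.outer(d,d);A.append(M);b.append(M@o)
    return np.linalg.solve(sum(A),sum(b))
for i,j in((0,2),(1,1),(2,0)): print(tri([(W,w[i]),(T,t[j])]))
print("hole",tri([(W,(554,221)),(T,uz(214,322,4,360,170))]), px2plane(*T,*uz(214,322,4,360,170),44))
print("palm",px2plane(*T,*uz(411,172,4,360,170),240))
# cover in hand
E
```

```text
[[ 444.81017949 -178.26828739   61.        ]
 [ 501.59846399 -246.23380359   61.        ]
 [ 569.51363346 -189.64969721   61.        ]] 
 [[ 570.24167515 -188.55381303   61.        ]
 [ 501.20944758 -245.8314681    61.        ]
 [ 444.91456485 -177.97649578   61.        ]
 [ 512.13238999 -121.25391113   61.        ]]
[ 507.2061135  -183.80327257   -0.87593551] [ 0.3 -0.2  0.1  0.3 -0.4 -0.2]
[ 507.12451939 -183.40392201   -0.87122068] [ 0.3  0.3 -0.5  0.3  0.6  0.  -0.4 -0.6]
[ 444.98936526 -178.11668694   60.46235424]
[ 501.21798117 -245.97306385   61.48437979]
[ 570.54842231 -189.12466407   59.60848287]
hole [ 507.85442558 -184.27910089   44.0077379 ] [ 508.06026656 -184.66744235   44.        ]
palm [ 585.69371887 -277.51001072  240.        ]
```

```bash
python3 - <<'E'
from h import *
from scipy.optimize import least_squares
W=pickle.load(open("w2.pkl","rb"));p,s=W
g=cv2.GaussianBlur(cv2.cvtColor(p["image"],cv2.COLOR_RGB2GRAY),(3,3),0).astype(float)
pts=[]
v=p["image"][:,:,::-1].copy()
q=least_squares
for a in list(np.radians(np.arange(0,360,3))):
    # predicted at nominal
    X=np.array([376.4+56*np.cos(a),-290+56*np.sin(a),195.5]); C=np.array([376.4,-290,195.5])
    u0=np.array(proj(p,s,X));c0=np.array(proj(p,s,C)); d=(u0-c0)/np.linalg.norm(u0-c0)
    prof=[]
    for t in np.arange(-16,16,.5):
        u=u0+d*t
        if not(2<u[0]<637 and 2<u[1]<477): prof=None;break
        prof.append(cv2.getRectSubPix(g.astype(np.float32),(1,1),tuple(map(float,u)))[0,0])
    if prof is None: continue
    G=np.diff(prof); k=np.argmin(G)
    if G[k]<-12 :
        u=u0+d*(np.arange(-16,16,.5)[k]+.25); pts.append(u); cv2.circle(v,tuple(int(x) for x in u),2,(0,0,255),-1)
pts=np.array(pts)
def r(q,z):
    P=np.array([px2plane(p,s,*u,z) for u in pts]); return np.hypot(P[:,0]-q[0],P[:,1]-q[1])-56
for z in (192.5,195.5,198):
    q=least_squares(r,[376,-290],args=(z,),loss="soft_l1",f_scale=.3);x=q.x;print(z,x,totool(s,[x[0]-s["eef_pos"][0],x[1]-s["eef_pos"][1],0])*10,np.median(np.abs(r(x,z))),np.median(r(x,z)))
cv2.imwrite("pics/w2e.png",v)
E
```

```text
192.5 [ 377.07573095 -291.14829129] [-0.20923384 -0.00151337 -1.2627184 ] 0.3905284017124693 0.33139528230412907
195.5 [ 376.01818013 -289.73797021] [-1.24524461e-01  4.72221775e-04  4.98031349e-01] 0.9242767018813502 -0.7623769977516979
198 [ 375.53387543 -288.49347738] [0.29600934 0.00211804 1.76549419] 1.9191762078282828 -1.7377453894726038
```

View pics/w2e.png

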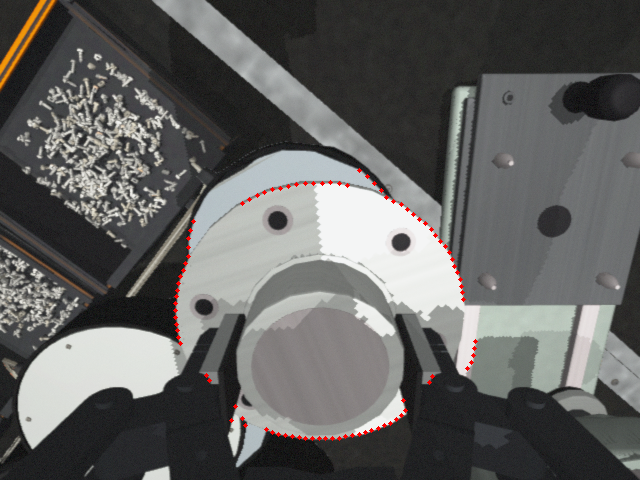

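Request:
apply_moves:
  motion:
    - [2,0,0,0,5]
    - [6,0,0,0,5]
    - [10,0,-0.1,0,5]
    - [14,0,-0.1,0,5]
    - [16.3,0,-0.2,0,5]
    - [16.8,2,-0.2,0,5]
    - [16.8,5,-0.2,0,5]
    - [16.8,8.5,-0.2,0,5]
    - [16.8,11,-0.2,0,5]
    - [16.8,12,-0.2,0,5]
    - [16.8,12,-0.2,0,5]
    - [16.8,12,-0.2,0,5]

```text
clock: 7.98
eef_pos: [508.0, -186.2, 80.3]
tool_rot: [-1.572, -0.001, 0.691]
force: [0.6, -0.6, -1.4]
width: 54.2
```

```bash
python3 - <<'E'
from h import *
p,s=shot("wrist","w3");print(s["clock"],s["eef_pos"],s["tool_rot"],s["width"],s["force"])
keep(p,s,"w3")
e=s["eef_pos"];print(totool(s,[507.2-e[0],-183.7-e[1],0]))
for a in (45,135,-45,-135):
    b=np.radians(a)-.873; print(a,proj(p,s,[507.2+63*np.cos(b),-183.7+63*np.sin(b),61]))
E
```

```text
7.975 [ 507.99395347 -186.2484845    80.25551937] [-1.57239282e+00 -7.62254707e-04  6.90759177e-01] 54.172614559649226 [ 0.61090365 -0.57172361 -1.44990604]
[ 0.1011747  -0.00031723  0.24701201]
45 (np.float64(422.21144266386756), np.float64(389.74046157765673))
135 (np.float64(438.51295882841276), np.float64(195.95817405781406))
-45 (np.float64(224.6903456532624), np.float64(391.1185481576591))
-135 (np.float64(206.0115729908714), np.float64(197.7953586190524))
```

View pics/w3.png

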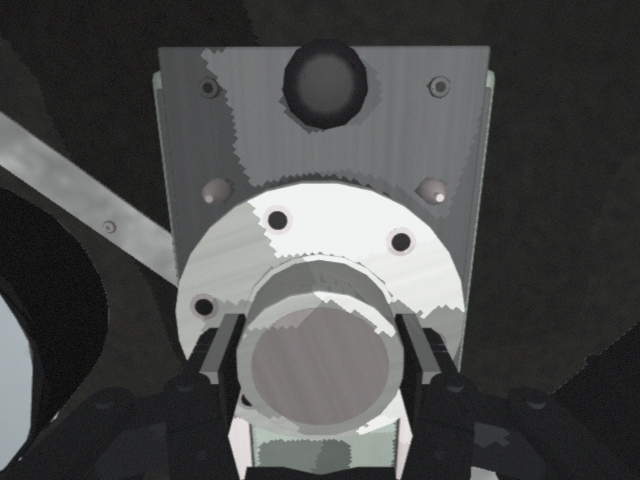

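Request:
apply_moves:
  motion:
    - [0.1,0,0.25,0,5]
    - [0.1,0,0.25,0,5]
    - [0.1,0,0.25,0,5]
    - [0.1,0,0.25,0,5]

```text
clock: 8.52
eef_pos: [506.6, -183.2, 79.4]
tool_rot: [-1.571, -0.0, 0.691]
force: [-0.3, 0.4, -2.6]
width: 54.5
```

```bash
python3 - <<'E'
from h import *
p,s=shot("wrist","w4");print(s["clock"],s["eef_pos"],s["tool_rot"],s["qd"].round(3))
keep(p,s,"w4")
e=s["eef_pos"];print(totool(s,[507.2-e[0],-183.7-e[1],0]))
g=cv2.resize(p["image"][150:330,150:490,::-1],None,fx=2.3,fy=2.3);cv2.imwrite("pics/w4z.png",g)
for a in (135,-135):
    b=np.radians(a)-.873; print(a,proj(p,s,[507.2+63*np.cos(b),-183.7+63*np.sin(b),61]))
E
```

```text
8.525 [ 506.5734295  -183.19813999   79.36045971] [-1.57089822e+00 -3.79304074e-05  6.91026792e-01] [ 0.001 -0.    -0.    -0.     0.002 -0.002  0.   ]
[ 1.62980412e-02  8.62759198e-06 -7.86060707e-02]
135 (np.float64(436.1847822117004), np.float64(204.88521242908095))
-135 (np.float64(204.0906403004485), np.float64(206.60829583604655))
```

View pics/w4z.png

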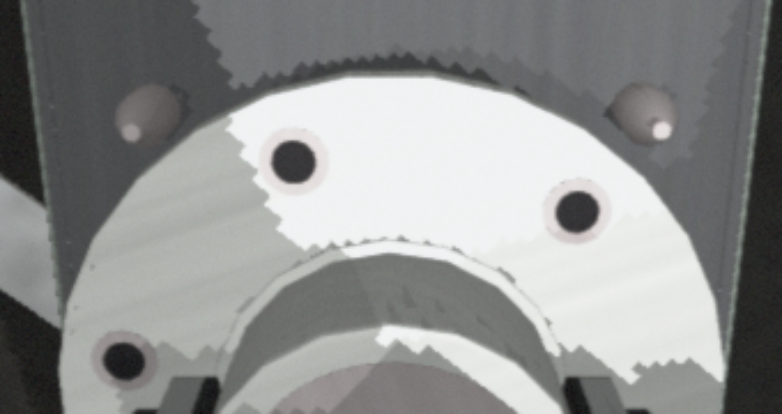

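Request:
apply_moves:
  motion:
    - [0.07,0.3,-0.06,0,5]
    - [0.07,0.8,-0.06,0,5]
    - [0.07,1.3,-0.06,0,5]
    - [0.07,1.7,-0.06,0,5]
    - [0.07,2.0,-0.06,0,5]
    - [0.07,2.2,-0.06,0,5]
    - [0.07,2.35,-0.06,0,5]
    - [0.07,2.35,-0.06,0,5]

```text
clock: 9.57
eef_pos: [507.4, -183.2, 55.8]
tool_rot: [-1.571, 0.0, 0.691]
force: [-0.5, -0.5, -2.1]
width: 54.0
```

```bash
python3 - <<'E'
from h import *
p,s=shot("wrist","w5");print(s["clock"],s["eef_pos"],s["tool_rot"],s["force"],s["torque"])
keep(p,s,"w5")
E
```

```text
9.575 [ 507.42145104 -183.16865528   55.75319329] [-1.57069729e+00  2.15034362e-05  6.90953940e-01] [-0.50878264 -0.47226979 -2.13032121] [ 0.00578854 -0.05685721 -0.00878374]
```

View pics/w5.png

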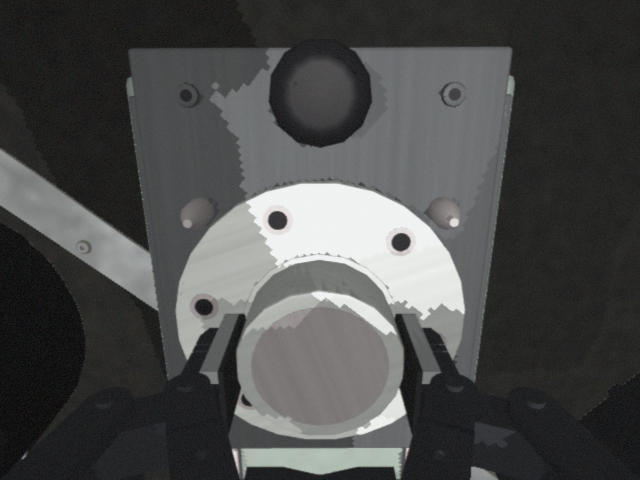

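Request:
apply_moves:
  motion:
    - [0,0.1,0,0,5]
    - [0,0.2,0,0,5]
    - [0,0.2,0,0,5]

```text
clock: 10.0
eef_pos: [507.5, -183.2, 54.0]
tool_rot: [-1.571, -0.0, 0.691]
force: [-0.1, 0.5, 1.5]
width: 54.2
```

Request:
apply_moves:
  motion:
    - [0,0,0,0,6]
    - [0,0,0,0,7.5]
    - [0,0,0,0,7.5]
    - [0,0,0,0,7.5]
    - [0,0,0,0,7.5]
    - [0,-1,0,0,7.5]
    - [0,-4,0,0,7.5]
    - [0,-7,0,0,7.5]
    - [0,-9.5,0,0,7.5]
    - [0,-10,0,0,7.5]
    - [0,-10,0,0,7.5]

```text
clock: 11.38
eef_pos: [507.4, -183.0, 153.9]
tool_rot: [-1.571, -0.0, 0.691]
force: [-0.4, 0.7, -0.7]
width: 75.1
```

```bash
python3 - <<'E'
from h import *
p,s=shot("wrist","w6");print(s["clock"],s["eef_pos"],s["tool_rot"],s["force"],s["width"])
keep(p,s,"w6")
print(ctrl.mark_of(p,"cover_mid")[:1],ctrl.mark_of(p,"shuttle_knob")[:1])
E
```

```text
11.375 [ 507.41683089 -182.97690691  153.90436308] [-1.57088030e+00 -3.29514893e-04  6.91218045e-01] [-0.35622733  0.72923457 -0.66871682] 75.1458389101757
[{'location': [504.2, -185.9, 61.0], 'confidence': 0.64}] [{'location': [453.2, -119.5, 77.7], 'confidence': 0.66}]
```

View pics/w6.png

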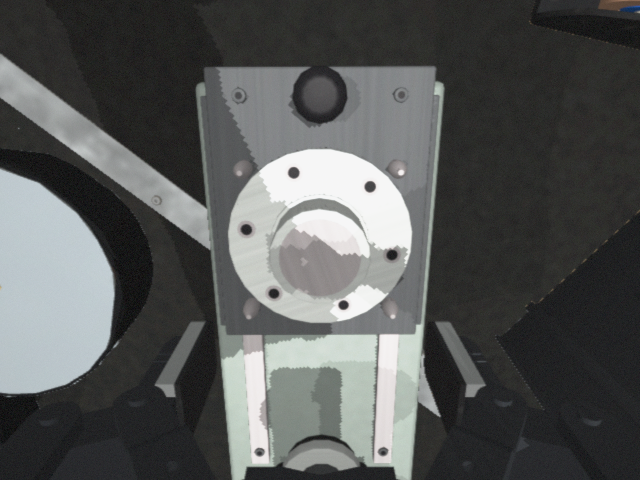

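Request:
apply_moves:
  motion:
    - [0,0,2,0,7]
    - [0,0,5,0,6]
    - [0,0,7.5,0,6]
    - [-0.05,0,8.5,0,6]
    - [-0.05,2,8.5,0,6]
    - [-0.05,5,8.5,0,6]
    - [-0.05,7.5,8.5,0,6]
    - [-0.05,9,8.5,0,6]
    - [-0.05,9.2,8.5,0,6]
    - [-0.05,9.2,8.5,0,6]
    - [-0.05,9.2,8.5,0,4]
    - [-0.05,9.2,8.5,0,2]
    - [-0.05,9.2,8.5,0,2]
    - [-0.05,9.2,8.5,0,2]
    - [-0.05,9.2,8.5,0,2]
    - [-0.05,9.2,8.5,0,2]

```text
clock: 13.52
eef_pos: [453.6, -117.9, 62.5]
tool_rot: [-1.572, -0.001, 0.691]
force: [-0.2, 1.1, 5.1]
width: 23.8
```

```bash
python3 - <<'E'
from h import *
p,s=shot("wrist","w7");print(s["clock"],s["eef_pos"],s["tool_rot"],s["force"],s["width"])
keep(p,s,"w7")
p,s=shot("top","t7");keep(p,s,"t7")
E
```

```text
13.525 [ 453.56221266 -117.93720861   62.54019424] [-1.57185482e+00 -1.25021863e-03  6.91211217e-01] [-0.23972167  1.13735625  5.11692994] 23.76158502372033
```

View pics/w7.png

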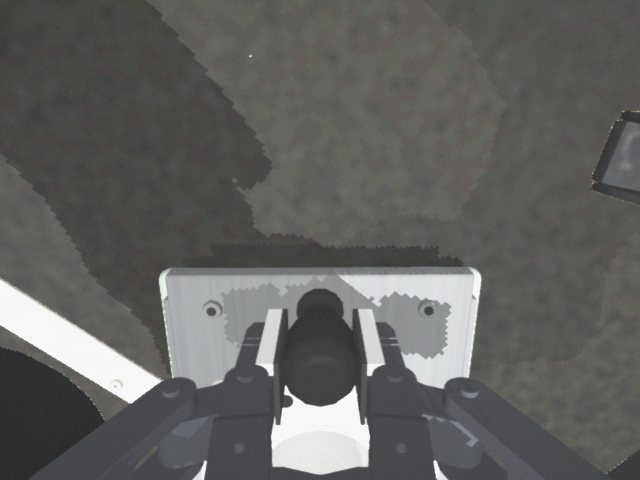

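View pics/t7.png

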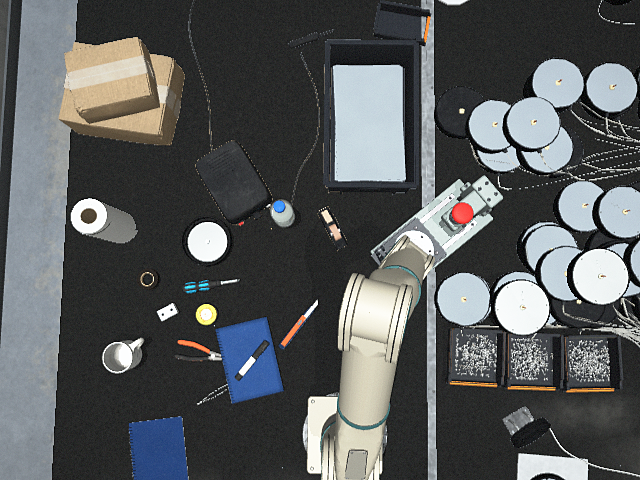

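Request:
apply_moves:
  motion:
    - [0,0,-0.3,0,2]
    - [0,0,-1,0,2]
    - [0.01,0,-2,0,2]
    - [0.02,0,-3.2,0,2]
    - [0.03,0,-4.4,0,2]
    - [0.03,0,-5.6,0,2]
    - [0.04,0,-6.8,0,2]
    - [0.05,0,-8,0,2]
    - [0.05,0,-9.2,0,2]
    - [0.06,0,-10.2,0,2]
    - [0.06,0,-11,0,2]
    - [0.06,0,-11.4,0,2]
    - [0.06,0,-11.6,0,2]
    - [0.06,0,-11.6,0,2]

```text
clock: 15.38
eef_pos: [527.5, -206.7, 62.6]
tool_rot: [-1.571, -0.001, 0.691]
force: [-1.2, 0.5, 5.2]
width: 24.0
```

```bash
python3 - <<'E'
from h import *
p,s=shot("wrist","w8");print(s["clock"],s["eef_pos"],s["tool_rot"],s["force"],s["width"], totool(s,s["force"])*10, totool(s,s["eef_pos"]-[453.56,-117.94,62.54]))
p,s=shot("top","t8");keep(p,s,"t8")
cv2.imwrite("pics/t8z.png",cv2.resize(p["image"][150:310,360:520,::-1],None,fx=3.5,fy=3.5))
E
```

```text
15.375 [ 527.54376872 -206.67700429   62.5944143 ] [-1.57079796e+00 -8.61642188e-04  6.91282690e-01] [-1.2153519   0.50853333  5.22767099] 24.036199692299967 [-0.60763444 -5.2281984   1.16659857] [ 4.27139329e-02 -5.38573797e-03 -1.15532124e+01]
```

View pics/t8z.png

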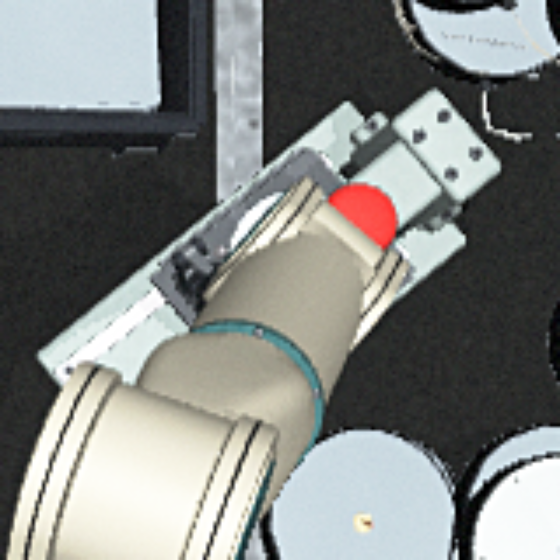

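```bash
python3 - <<'E'
from h import *
p,s=shot("side","s8")
cv2.imwrite("pics/s8z.png",cv2.resize(p["image"][60:260,220:420,::-1],None,fx=3,fy=3,interpolation=cv2.INTER_CUBIC))
E
```

```text
(no output)
```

View pics/s8z.png

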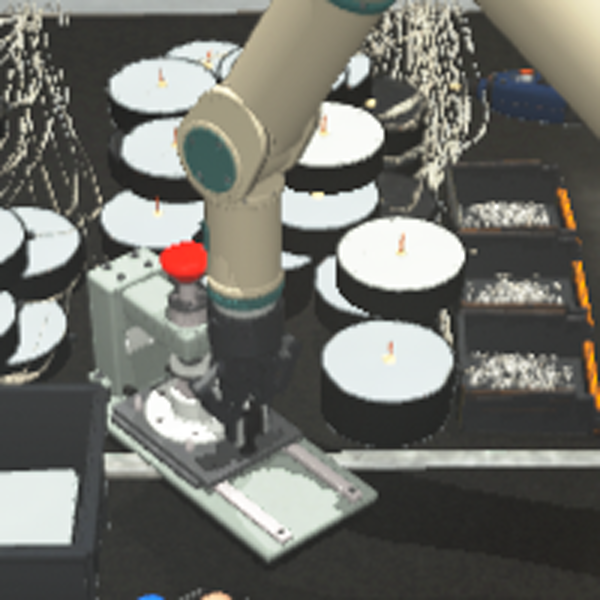

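View pics/w8.png

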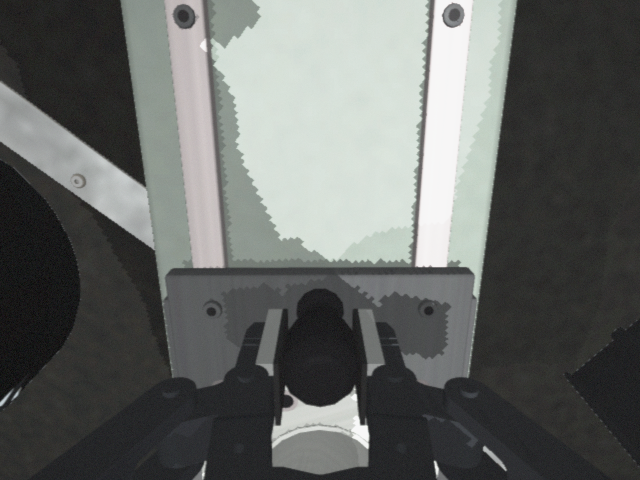

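Request:
apply_moves:
  motion:
    - [0,0,-0.2,0,2]
    - [0,0,-0.4,0,2]
    - [0,0,-0.6,0,2]
    - [0,0,-0.8,0,2]
    - [0,0,-1.0,0,2]
    - [0,0,-1.0,0,2]

```text
clock: 16.27
eef_pos: [531.8, -211.8, 62.5]
tool_rot: [-1.564, -0.0, 0.692]
force: [-5.6, 6.4, 12.5]
width: 24.3
```

Request:
apply_moves:
  motion:
    - [0,0,0.3,0,3]
    - [0,0,0.3,0,6]
    - [0,0,0.3,0,6]
    - [0,0,0.3,0,6]
    - [0,-0.5,0.3,0,6]
    - [0,-2,0.5,0,6]
    - [0,-4.5,1,0,6]
    - [0,-8,3.5,0,6]
    - [0,-12,6,0,6]
    - [0,-12,6,0,6]

```text
clock: 17.52
eef_pos: [496.3, -167.6, 185.3]
tool_rot: [-1.574, -0.004, 0.693]
force: [0.2, -0.6, -0.6]
width: 60.1
```

```bash
python3 - <<'E'
from h import *
p,s=shot("wrist","w9");print(s["clock"],s["eef_pos"],s["tool_rot"],s["force"],s["width"]);keep(p,s,"w9")
print(ctrl.mark_of(p,"palm_head")[:1],ctrl.mark_of(p,"shuttle_knob")[:1],ctrl.mark_of(p,"cover_mid")[:1])
p,s=shot("side","s9");keep(p,s,"s9")
print(ctrl.mark_of(p,"palm_head")[:1],ctrl.mark_of(p,"shuttle_knob")[:1],ctrl.mark_of(p,"cover_mid")[:1])
cv2.imwrite("pics/s9z.png",cv2.resize(p["image"][60:260,220:420,::-1],None,fx=3,fy=3,interpolation=cv2.INTER_CUBIC))
E
```

```text
17.525 [ 496.3306856  -167.60292849  185.29173596] [-1.5743982  -0.00412953  0.69253925] [ 0.19868769 -0.60876536 -0.6041915 ] 60.0962227303503
[] [{'location': [532.3, -215.0, 81.1], 'confidence': 0.62}] [{'location': [585.8, -278.5, 63.1], 'confidence': 0.97}]
[{'location': [589.2, -276.0, 243.3], 'confidence': 0.67}] [{'location': [529.0, -209.1, 79.0], 'confidence': 0.73}] []
```

View pics/w9.png

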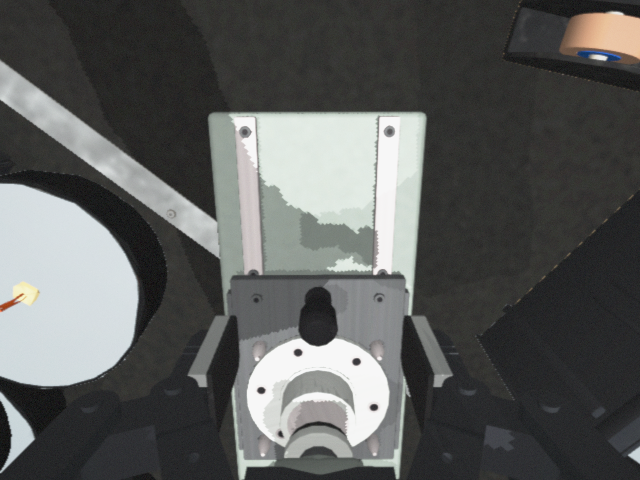

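View pics/s9z.png

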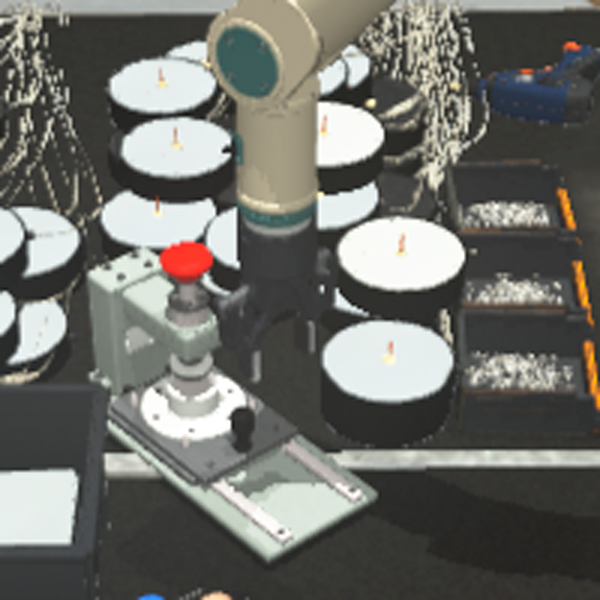

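```bash
python3 - <<'E'
from h import *
for n in("s9","t2"):
    p,s=pickle.load(open(n+".pkl","rb"))
    im=p["image"].astype(int); m=((im[:,:,0]>150)&(im[:,:,1]<90)&(im[:,:,2]<90)).astype(np.uint8)
    N,l,st,c=cv2.connectedComponentsWithStats(m)
    for i in range(1,N):
        if st[i,4]>60:
            x,y,w,h,a=st[i]; print(n,st[i],c[i])
            for z in (225,235,243): print(z,px2plane(p,s,x+(w-1)/2,y+(h-1)/2,z))
p,s=pickle.load(open("s9.pkl","rb"))
for nm,c in(("A",(585.7,-277.5)),("B",(590.8,-283.3))):
    for z in (243,97,78,50):print(nm,z,np.round((np.array(proj(p,s,[*c,z]))-[220,60])*3,0))
cv2.imwrite("pics/s9y.png",cv2.resize(p["image"][130:220,240:320,::-1],None,fx=7,fy=6.6,interpolation=cv2.INTER_CUBIC))
E
```

```text
s9 [273 141  18  12 164] [281.75609756 146.42073171]
225 [ 585.60916387 -289.19908432  225.        ]
235 [ 584.81287583 -274.59180022  235.        ]
243 [ 584.1758454  -262.90597294  243.        ]
t2 [452 203  21  21 286] [462.82167832 212.28321678]
225 [ 586.94545828 -279.96950531  225.        ]
235 [ 585.48394489 -277.71042145  235.        ]
243 [ 584.31473418 -275.90315437  243.        ]
A 243 [183. 251.]
A 97 [189. 367.]
A 78 [189. 381.]
A 50 [190. 402.]
B 243 [178. 248.]
B 97 [184. 364.]
B 78 [185. 378.]
B 50 [186. 399.]
```

View pics/s9y.png

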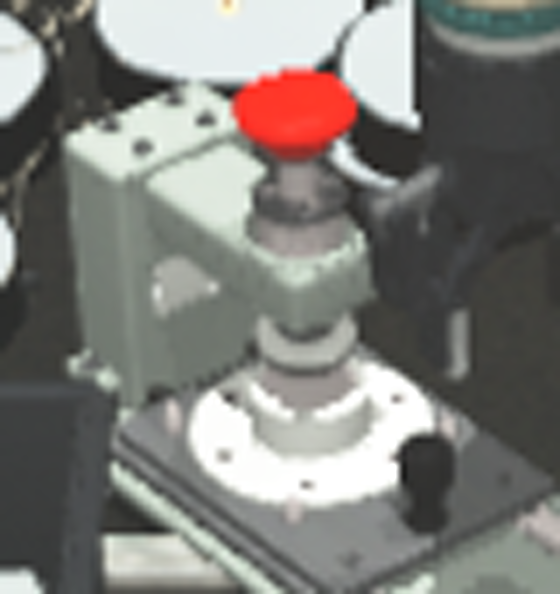

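```bash
python3 - <<'E'
from h import *
p,s=pickle.load(open("w9.pkl","rb"))
for d in (118,122.3,126):
    c=np.array([507.2,-183.7])+d*np.array([.643,-.766])
    P=np.array([proj(p,s,[c[0]+56*np.cos(a),c[1]+56*np.sin(a),50]) for a in np.linspace(0,6.28,90)])
    print(d,P.min(0),P.max(0))
s=ctrl.read_state();print(s["clock"],s["eef_pos"],s["tool_rot"]);e=s["eef_pos"];print(totool(s,[585.5-e[0],-277.7-e[1],0]))
E
```

```text
118 [246.13826914 331.55033383] [389.87538222 450.78997281]
122.3 [246.48547646 336.64003683] [389.61625234 454.87553869]
126 [246.78190215 340.98342566] [389.39502583 458.36503029]
17.925 [ 495.11885585 -168.85181791  180.99444299] [-1.56979946e+00  1.16634506e-03  6.90338112e-01]
[ 3.72345829e-02 -1.41470660e-02 -1.41479749e+01]
```

Request:
apply_moves:
  motion:
    - [0,-3,0,0,3]
    - [0,-7,0,0,0]
    - [0,-10.5,0,0,0]
    - [0,-12,0,0,0]
    - [0.04,-12,-3,0,0]
    - [0.04,-12,-7,0,0]
    - [0.04,-12,-11,0,0]
    - [0.04,-12,-13.5,0,0]
    - [0.04,-11,-14.1,0,0]
    - [0.04,-9,-14.1,0,0]
    - [0.04,-8,-14.1,0,0]
    - [0.04,-8,-14.1,0,0]
    - [0.04,-8,-14.1,0,0]

```text
clock: 19.55
eef_pos: [585.8, -276.7, 262.4]
tool_rot: [-1.571, -0.0, 0.691]
force: [-1.0, -0.3, -0.4]
width: -0.4
```

```bash
python3 - <<'E'
from h import *
p,s=shot("wrist","w10");print(s["clock"],s["eef_pos"],s["tool_rot"],s["width"],s["force"])
p,s=shot("side","s10")
cv2.imwrite("pics/s10z.png",cv2.resize(p["image"][90:230,230:330,::-1],None,fx=4.2,fy=4.2,interpolation=cv2.INTER_CUBIC))
E
```

```text
19.55 [ 585.7836979  -276.713498    262.36593214] [-1.57144202e+00 -4.52686031e-04  6.91307866e-01] -0.397808561315459 [-0.97441392 -0.31710853 -0.42232301]
```

View pics/w10.png

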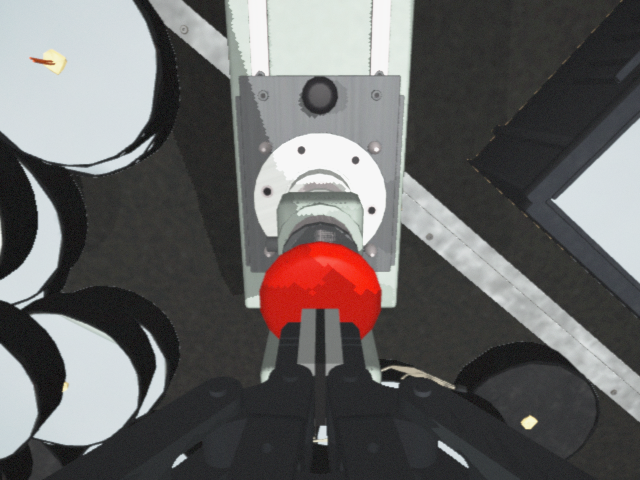

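View pics/s10z.png

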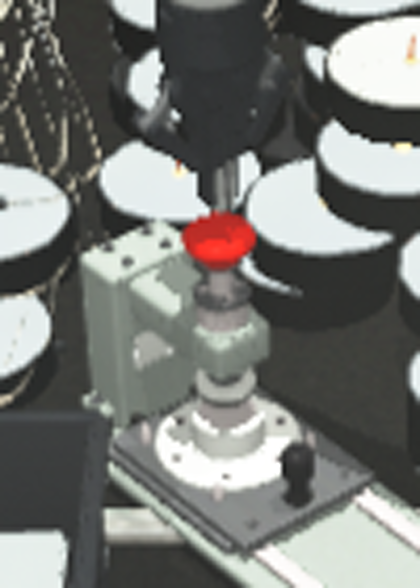

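Request:
apply_moves:
  motion:
    - [0,1,0,0,0]
    - [0,1.8,0,0,0]
    - [0,2.3,0,0,0]
    - [0,2.8,0,0,0]
    - [0,3.3,0,0,0]
    - [0,3.8,0,0,0]
    - [0,4.2,0,0,0]
    - [0,4.5,0,0,0]
    - [0,4.7,0,0,0]
    - [0,4.7,0,0,0]

```text
clock: 20.9
eef_pos: [585.5, -276.7, 218.5]
tool_rot: [-1.571, -0.002, 0.691]
force: [-6.6, 4.9, 22.9]
width: 0.1
```

Request:
apply_moves:
  motion:
    - [0,0.2,0,0,0]
    - [0,0.2,0,0,0]
    - [0,0.2,0,0,0]
    - [0,0.2,0,0,0]
    - [0,0.2,0,0,0]
    - [0,0.2,0,0,0]
    - [0,0.2,0,0,0]
    - [0,0.2,0,0,0]
    - [0,0.2,0,0,0]
    - [0,0.2,0,0,0]
    - [0,0.2,0,0,0]

```text
clock: 22.28
eef_pos: [585.6, -276.7, 218.4]
tool_rot: [-1.572, -0.003, 0.691]
force: [-9.3, 6.0, 32.0]
width: -0.3
```

```bash
python3 - <<'E'
from h import *
p,s=shot("side","s11");print(s["clock"],s["eef_pos"],s["force"])
cv2.imwrite("pics/s11z.png",cv2.resize(p["image"][90:230,230:330,::-1],None,fx=4.2,fy=4.2,interpolation=cv2.INTER_CUBIC))
E
```

```text
22.275 [ 585.56903134 -276.74395836  218.44126057] [-9.335522    5.99414789 31.98258463]
```

View pics/s11z.png

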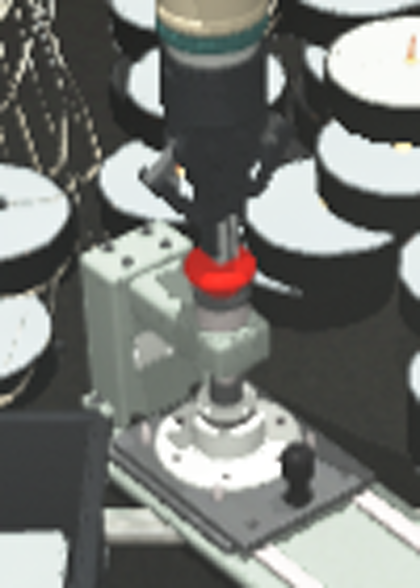

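Request:
apply_moves:
  motion:
    - [0,-0.5,0,0,0]
    - [0,-1,0,0,0]
    - [0,-1.5,0,0,0]
    - [0,-2,0,0,0]
    - [0,-2.5,0,0,0]
    - [0,-3.5,0,0,0]
    - [0,-6,0,0,0]
    - [0,-9,0,0,0]
    - [0,-11,4,0,0]
    - [0,-11,9,0,0]
    - [0,-11,14,0,0]
    - [0,-11,16,0,0]
    - [0,-11,16,0,0]
    - [0,-11,16,0,0]
    - [0,-11,16,0,0]

```text
clock: 24.2
eef_pos: [484.1, -154.6, 322.6]
tool_rot: [-1.571, 0.001, 0.69]
force: [-0.4, -0.6, -0.5]
width: -0.2
```

```bash
python3 - <<'E'
from h import *
p,s=shot("wrist","w12");print(s["clock"],s["eef_pos"],s["force"])
print(ctrl.mark_of(p,"cover_mid")[:1],ctrl.mark_of(p,"nest")[:1],ctrl.mark_of(p,"palm_head")[:1])
p,s=shot("side","s12");im=p["image"].astype(int)
for q in["bottle_mid","housing_mid","driver_mid"]:print(q,ctrl.mark_of(p,q)[:1])
m=((im[:,:,0]>150)&(im[:,:,1]<90)&(im[:,:,2]<90)).astype(np.uint8)[120:180,250:310]
print(cv2.boundingRect(m))
cv2.imwrite("pics/s12z.png",cv2.resize(p["image"][90:230,230:330,::-1],None,fx=4.2,fy=4.2,interpolation=cv2.INTER_CUBIC))
E
```

```text
24.2 [ 484.12226024 -154.59431349  322.64507425] [-0.40722758 -0.57348333 -0.46846236]
[] [] [{'location': [584.8, -281.8, 240.1], 'confidence': 0.78}]
bottle_mid [{'location': [606.4, 181.7, 97.7], 'confidence': 0.82}]
housing_mid [{'location': [526.2, 394.7, 16.5], 'confidence': 0.68}]
driver_mid [{'location': [407.8, 383.7, 8.4], 'confidence': 0.93}]
(23, 21, 18, 12)
```

View pics/s12z.png

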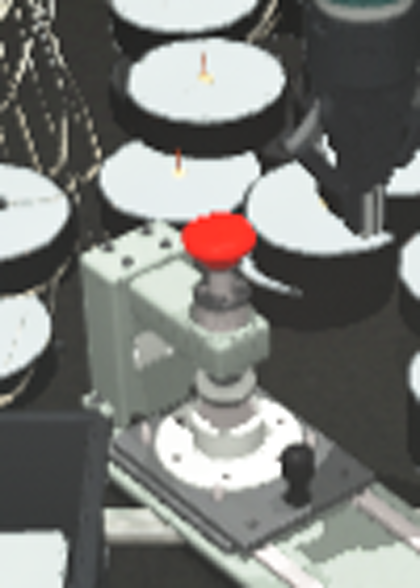

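View pics/w12.png

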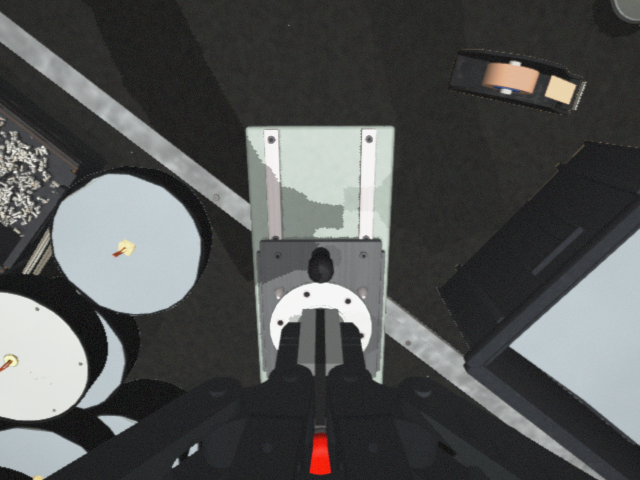

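```bash
python3 -c "
from cell import ctrl
print(ctrl.finish_job())"
```

```text
the job is handed in; nothing more can be done
None
```

I stamped the cover and handed the job in at about 25 s of the 72 s allowed. No verdict was reported.

- **Placing:** I gripped the cover by its boss and set it between the four pins with the shuttle still drawn out. In the wrist picture it then lay evenly between them.
- **Shuttle:** I gripped the knob and slid the shuttle in until the sideways force rose to about 8.5 N, against 2.5 N of slide friction.
- **Stamping:** I pressed the palm head with the closed fingers and held it down for over a second. The height stayed at about 218.4 mm (25 mm down) while the force rose from 23 to 32 N, so it was on its hard stop. I then let it spring back and moved the arm clear.

Last checks:
- **Palm head:** its red outline was in the same pixels as before the press, so it is back up.
- **Cover and shuttle:** after the slide, the flange outline matched its expected position to about a pixel. After the press, the pictures showed the cover still between the pins and the shuttle unmoved.
- **Other objects:** the bottle, housing and screwdriver were found within about 4 mm of where they started, which is the detector's own accuracy.
- **Robot:** the final force reading was close to zero and the arm was clear of everything.

**Disagreements:** The shuttle travelled only about 122 mm instead of 130 mm. That matches the distance I measured from the nest to the palm axis at the start, so it probably began about 8 mm in. In the side view the boss looked up to 2 mm in front of the ram axis, while the flange in the same view and in the wrist view agreed to within about 1 mm. In the last wrist picture, the networks did not report the cover or the nest because the fingers partly hid them.

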